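Slide the stencil under the drawing board's spring clip

ROBOT

A 7-joint arm with a two-finger parallel gripper is mounted at the origin on the work surface. World frame = base frame: x ahead of the robot, y to its left, z up, the work surface at z = 0. Lengths are in m, angles in rad, forces in N, time in s.
With the tool pointing down it reaches from about 0.4 to 0.85 m from the base axis. Payload 4.5 kg.
Tool frame: the origin (TCP) lies midway between the tips of the shut fingers; the grasp point (between the pads) lies 19 mm behind it; z points along the fingers, y is the line along which they close (so a half turn about z gives the same grasp; the last joint's range is limited). The gripper opens to 85 mm and grips with 20 to 120 N. Pads are 22 mm wide; open, the fingers measure 114 mm over their backs; the gripper's body (76 mm by 85 mm) begins 54 mm behind the grasp point. The pads swing forward as they close: fully open they stand 13 mm farther back than shut.
Start: joints at [1.246, 0.689, -0.195, 1.565, 0.157, 0.902, -0.215], TCP at [0.219, -0.585, 0.231] pointing down, gripper open.
Joint ranges: [-3.01, 3.01], [-0.46, 2.08], [-1.47, 1.51], [0.13, 2.56], [-1, 4.14], [0.04, 2.09], [-2.66, 2.66]. Speed limits (rad/s): [2.57, 2.57, 3.14, 3.14, 3.14, 3.14, 3.14].

INTERFACE

Orientations are given as a unit quaternion [x, y, z, w].
In Python, from plant import r gives the robot as it stands.
- The arm moves only by the tool carry_out, never from a script. Its argument "commands" is a list of rows, each a list of 3 entries, a list of its own where there are three numbers: the finger opening in cm, from 0 to 8.54, then the shift along the tool's x, y, z in cm, then the turn, a rotation vector about the tool's x, y, z in degrees. In form: [[fingers, [dx, dy, dz], [ax, ay, az]], ...]. A call has exactly 8 rows; each row is the pose to reach, as a shift and turn from the pose commanded when the call began, along the tool's axes at that moment; what a row does not reach only later rows make up. A row lasts 1/12 s, in which the tool goes at most 41.7 mm and 7.16 degrees, less where a joint would pass 70% of its speed; a pose out of reach is approached as far as the arm can. A call with a gripper value outside its range is refused whole. The fingers move at their own pace and stop on an object; the grip force is fixed at half the most. Time passes only in rows, so rows that repeat a pose let the fingers close, or fill a call up. It gives the time, the measured TCP pose, the force, the opening and the grip force at its end, in the units of the state.
- r.read_state(): the state, without advancing time (a new reading comes with each control period).
- r.camera(name): name is "scene" or "top" or "wrist"; returns a dict with "pixels" (480x640x3 uint8, red, green, blue), "z_map" (480x640 float32, m along the optical axis (not along the pixel's ray), 0 where there is no reading), "K" (3x3 intrinsics, pixels), "k1" (the pictures are not rectified: a ray, as slopes to the right and down, at radius r is drawn at 1 + k1 r^2 times it, then the intrinsics apply), "xyz" and "rotation" of the camera in the world. Camera axes: x right, y down, z forward; pixel columns grow to the right and rows downward; lengths in m; the calibration is good to about 2 mm. A picture is of the moment at which its call begins.
- r.hand_in(): hands the job in; it is judged then, once.
The state is a dict: "time": time; "joints": joint angles; "joint_vel": joint speeds; "joint_efforts": joint torques, N m; "tool_pos": TCP position; "tool_rot": TCP orientation; "force": force on the tool from outside, world axes, zero at the start; "ft_torque": the same for the moment, N m; "gripper_width": finger opening in m; "finger_force": force on a finger pad.
Only numpy, scipy, OpenCV 4.12 (cv2) and the standard library are available. Lean on these libraries where they do the work, as an engineer would, in place of code of your own. Each camera call takes 0.05 s, during which the arm holds its last target. There are 200 camera calls.

TASK

Clip the green stencil plate into the drawing board without picking anything up: press the red flap of the spring clip down with one fingertip and, while keeping it down, push the plate by its upright rib with the other fingertip along its channel, under the raised jaw, until it is fully home against the end stop. Then let the flap come up so that the jaw rests on the plate, and withdraw. Leave the pencil cup, toy car and eraser where they are.

Things in the scene. Friction and masses are not known exactly. Their poses are not given: they have to be found in the camera images.
- board: Plywood drawing board, fixed on the desk, x -155 to +85, y -155 to +95 mm in its frame, top 10 mm above the desk. Origin on its underside, right under the centre of the plate when the plate is home; +x is the push direction, z up. A grey channel 46 mm wide along x, centred on y = 0, starts at x = -112 mm between aluminium rails 5 mm high and ends at the stop
- stop (a point): Middle of the near face of the end stop, an aluminium cross bar 9 mm high closing the channel, at x = +32 mm in the board's frame, 4.5 mm above the board's top
- hinge (a point): Middle of the clip's hinge line, fixed to the board: y = +36 mm, 13 mm above the board's top, parallel to the board's x, from x = -114 to +32 mm. A 7 mm rod; the two end brackets reach 17 mm above the board's top
- clip (a joint): Spring clip angle, rad: 0 = closed by its spring (jaw 2 mm above the channel floor, blocking the plate), growing as the red flap is pressed, 0.55 = fully down. Above 0.30 the plate passes freely under the jaw; resting on the plate it reads about 0.24. Always springs back: at point flap, 3 N starts it moving, 6 to 7 N holds it fully down
- flap (a point): Middle of the top of the clip's red flap (moves with it), 22 mm from the hinge towards the board's +y. Strip x = -107 to +25 mm, reaching 36 mm out from the hinge; pressing works alike anywhere along its length and a fingertip can slide along it. Closed it slopes up outwards and this point is 23 mm above the board's top; at 0.40 rad it is level, at 14 mm; fully down 11 mm
- jaw (a point): Middle of the underside of the clip's red jaw, a lip 16 mm (board x) by 8 mm; closed at x = +16, y = +14 mm in the board's frame. It rises as the flap is pressed, at full press to at least 11 mm above the board's top
- plate: Loose green plastic stencil plate lying flat in the channel, 64 (x) x 44 (y) x 6 mm, about 60 g; origin at the centre of its underside, x axis along the board's. It starts 30 to 44 mm short of home; home = front edge against the end stop, origin above the board's origin
- rib (a point): Middle of the rear (-x) face of the plate's upright rib, the face to push; 32 mm behind the plate's origin, 17 mm above the board's top. The rib is 40 mm wide, 7 mm thick, its top 28 mm above the board's top
- pencil_cup: Grey pencil cup with pens, 72 mm across, 95 mm high (pens to about 165 mm), loose, origin under its centre; a bystander
- toy_car: Orange toy car, 75 x 35 x 34 mm, loose, origin under its centre; a bystander
- eraser: White eraser in a blue sleeve, 52 x 24 x 14 mm, loose, origin under its centre; a bystander
Things that resemble listed ones, but are neither listed nor needed, are in the scene too. What is shaped like the plate but pink is not meant.

How it is judged:
On the way, in this order (a step that is already met when the one before it is completed fails the run):
1. a fingertip holds the clip's flap down while the plate is still short of the jaw (value of joint clip above 0.28 rad and contact force between the fingers and board above 1 N and x of plate in the frame of board below -0.018 m), for 0.1 s.
2. the plate is home against the stop while the flap is still held down (value of joint clip above 0.28 rad and contact force between the fingers and board above 1 N and x of plate in the frame of board above -0.004 m), for 0.1 s.
At the end, for the whole second after the job is handed in: The plate lies flat in its channel within 4 mm of the end stop, at rest, with the spring clip's jaw resting on it (clip angle 0.17 to 0.28 rad), and the pencil cup, toy car and eraser are within 20 mm of where they started (x of plate in the frame of board between -0.004 and 0.003 m and y of plate in the frame of board between -0.004 and 0.004 m and z of plate in the frame of board between 0.008 and 0.012 m and angle between plate's own z axis and vertical below 0.05 rad and angle between the x axis of plate and the x axis of board, either way round below 0.08 rad and value of joint clip between 0.17 and 0.28 rad and linear speed of plate below 0.01 m/s and distance of each of pencil_cup, toy_car, eraser from where it was at the start of the episode below 0.02 m); the robot touches nothing.
It fails at once if the plate is lifted off the board by more than 10 mm (z of plate in the frame of board above 0.02 m).
It fails at once if the plate is tipped up by more than about 17 degrees (angle between plate's own z axis and vertical above 0.3 rad).
It fails at once if the pencil cup, toy car or eraser is moved more than 20 mm (distance of any of pencil_cup, toy_car, eraser from where it was at the start of the episode above 0.02 m).
It also fails if it takes over 38 s, if anything falls off the work surface, if the arm or the gripper's body presses on something with over 40 N, if the wrist force passes 120 N, or if a joint passes its speed limit or range.

## Working session

There is one attempt and no reset: what is moved stays moved. The work goes in short steps, Python scripts to look and compute and a tool call to move; the robot and the scene stay as the last step left them, time stands still between calls to the robot, and variables do not carry over. Pictures are saved under pics/ and viewed, at most 10 in all, crops included, and the job is handed in when it is done.

Besides the shell and the picture viewer there is one more tool, called after "Emit:" as a command line: name --argument value ..., lists and objects as JSON in quotes. carry_out: Moves the arm, as the interface text tells. Its arguments: {"type":"object","properties":{"commands":{"type":"array"}},"required":["commands"]}

```bash
mkdir -p pics; ls; cat > h.py <<'E'
import numpy as np, cv2
from plant import r
def cam(n):
    c=r.camera(n); return c
def xyz(c):
    K=c["K"];h,w=c["z_map"].shape
    v,u=np.mgrid[0:h,0:w]
    p=np.stack([u,v],-1).reshape(-1,1,2).astype(np.float64)
    s=cv2.undistortPoints(p,np.array(K,float),np.array([c["k1"],0,0,0.])).reshape(h,w,2)
    z=c["z_map"][...,None]
    P=np.concatenate([s*z,z],-1)
    return P@np.array(c["rotation"]).T+np.array(c["xyz"])
E
python3 - <<'E'
from h import *
s=r.read_state();print(s)
for n in("top","scene"):
    c=cam(n);cv2.imwrite(f"pics/{n}0.png",c["pixels"][...,::-1]);print(n,c["K"],c["k1"],c["xyz"],c["rotation"])
    np.save(f"{n}.npy",xyz(c))
E
```

```text
pics
{'time': 0.0, 'joints': array([ 1.24582366,  0.68999474, -0.19450757,  1.56637818,  0.15731823,
        0.90250811, -0.21510925]), 'joint_vel': array([ 0.00221989, -0.00087642,  0.00129156,  0.00033756, -0.00023144,
       -0.00084959,  0.00040656]), 'joint_efforts': array([ 9.68149434e-04, -5.39610744e+01, -1.26574270e+00, -1.58542371e+01,
        9.26785026e-03,  9.56070871e-03, -1.54497918e-06]), 'tool_pos': array([ 0.21916095, -0.58459916,  0.23046809]), 'tool_rot': array([ 9.83945283e-01,  1.78467877e-01, -2.45978516e-04, -9.14848247e-04]), 'force': array([ 0.07287357,  0.39488502, -0.24012481]), 'ft_torque': array([ 0.0294043 , -0.04384738,  0.04653239]), 'finger_force': 0.0, 'gripper_width': 0.08539946751804521}
top [[473.281984     0.         320.12718449]
 [  0.         473.281984   238.96579194]
 [  0.           0.           1.        ]] -0.10273094623408902 [0.42294156 0.00572385 0.87816091] [-0.69622329  0.71356337 -0.03605554  0.06928522]Traceback (most recent call last):
  File "<stdin>", line 5, in <module>
  File "h.py", line 12, in xyz
    return P@np.array(c["rotation"]).T+np.array(c["xyz"])
           ~^~~~~~~~~~~~~~~~~~~~~~~~~~
ValueError: matmul: Input operand 1 has a mismatch in its core dimension 0, with gufunc signature (n?,k),(k,m?)->(n?,m?) (size 4 is different from 3)
```

```bash
sed -i 's/return P@.*/return P@Rotation.from_quat(c["rotation"]).as_matrix().T+np.array(c["xyz"])/; 1a from scipy.spatial.transform import Rotation' h.py
python3 - <<'E'
from h import *
for n in("top","scene"):
    c=cam(n);cv2.imwrite(f"pics/{n}0.png",c["pixels"][...,::-1]);print(n,c["xyz"])
    np.save(f"{n}.npy",xyz(c))
E
```

```text
top [0.42294156 0.00572385 0.87816091]
scene [ 1.14637191 -0.09878685  0.98556401]
```

View pics/top0.png

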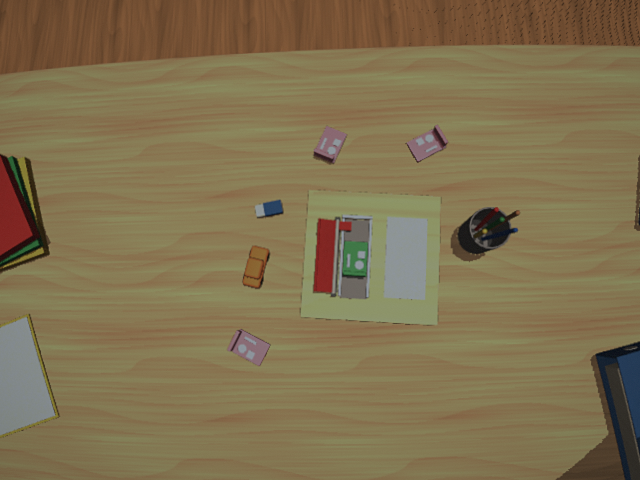

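View pics/scene0.png

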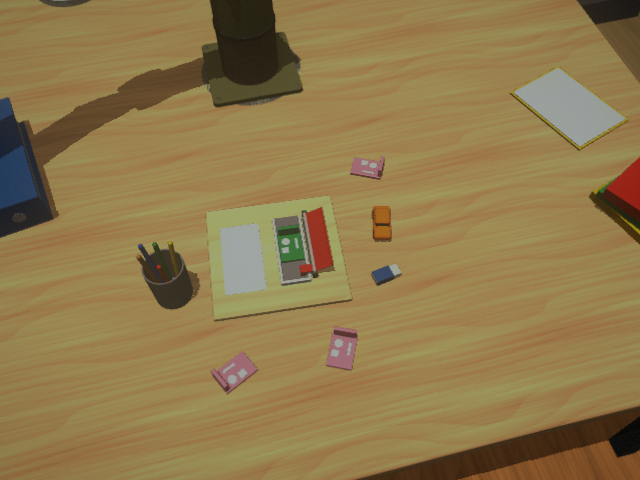

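The only green plate is at (355,259) in top view, in the channel. The pink look-alikes at (330,145), (427,143) and (249,347) are loose on the desk and not meant. The red flap is at (326,255), the jaw at (345,226), and the push direction is up in the image. Next come one crop to confirm and the measurements.

```bash
python3 - <<'E'
from h import *
im=cv2.imread("pics/top0.png");X=np.load("top.npy")
cv2.imwrite("pics/crop.png",cv2.resize(im[185:330,295:445],None,fx=4,fy=4,interpolation=cv2.INTER_CUBIC))
hsv=cv2.cvtColor(im,cv2.COLOR_BGR2HSV)
def show(n,m):
    m=m.copy(); m[:180]=0;m[335:]=0;m[:,:230]=0;m[:,:]=m
    nn,l,s,c=cv2.connectedComponentsWithStats(m)
    for i in range(1,nn):
        if s[i,4]<60: continue
        k=l==i;P=X[k];P=P[P[:,2]>-.01]
        rc=cv2.minAreaRect(np.argwhere(k)[:,::-1].astype(np.float32))
        print(n,s[i],c[i].round(1),"med",np.median(P,0).round(4),"min",np.percentile(P,2,axis=0).round(4),"max",np.percentile(P,98,axis=0).round(4),[np.round(q,1) for q in rc])
show("green",cv2.inRange(hsv,(45,80,40),(85,255,255)))
show("red",cv2.inRange(hsv,(0,150,60),(6,255,255))|cv2.inRange(hsv,(174,150,60),(180,255,255)))
show("grey",cv2.inRange(hsv,(0,0,60),(180,60,140)))
show("board",cv2.inRange(hsv,(22,60,150),(35,130,255)))
# depth-based: board top
Z=X[...,2]
sub=X[185:330,295:445]
for n,lo,hi in(("board",.007,.0125),):
    m=((Z>lo)&(Z<hi)).astype(np.uint8)*255; m[:180]=0;m[335:]=0;m[:,:295]=0;m[:,450:]=0
    k=m>0;P=X[k];rc=cv2.minAreaRect((P[:,:2]*1000).astype(np.float32));print(n,k.sum(),rc, np.median(P[:,2]))
print("desk",np.median(Z[340:400,320:420]))
E
```

```text
green [343 241  25  36 620] [354.3 257.9] med [ 0.5175 -0.0151  0.0163] min [ 0.4843 -0.0391  0.0128] max [0.5458 0.0041 0.0394] [array([354.9, 258.4]), array([23.8, 34.2]), np.float64(2.7)]
red [ 314  219   22   73 1251] [324.3 255.4] med [0.5198 0.0372 0.0323] min [0.4585 0.0192 0.0248] max [0.5836 0.0544 0.0403] [array([324.3, 255.3]), array([17.4, 72.2]), np.float64(3.4)]
red [339 222  12   9  96] [344.9 225.8] med [ 0.5746 -0.0014  0.024 ] min [ 0.5531 -0.0107  0.0178] max [0.5822 0.0096 0.1128] [array([344.5, 226. ]), array([ 8., 11.]), np.float64(90.0)]
grey [469 207  25  31 112] [475.6 221.1] med [ 0.571  -0.2356  0.0934] min [ 0.5407 -0.25    0.0011] max [ 0.5879 -0.209   0.0966] [array([477.8, 218.7]), array([12.7, 36.6]), np.float64(34.8)]
grey [ 331  214   42   85 1550] [351.2 259.1] med [ 0.511  -0.0122  0.0107] min [ 0.4451 -0.0444  0.0072] max [0.5907 0.0216 0.0281] [array([351.6, 256.3]), array([37.2, 83.4]), np.float64(3.1)]
grey [475 234  35  15 126] [489.2 243.1] med [ 0.5286 -0.2507  0.0932] min [ 0.5182 -0.2751  0.0017] max [ 0.5469 -0.2176  0.097 ] [array([492.6, 242.1]), array([12.2, 34.6]), np.float64(83.1)]
board 13315 ((520.2283325195312, -48.75205993652344), (249.97853088378906, 239.98033142089844), 85.20172882080078) 0.009819390975673081
desk -0.00011080485844328081
```

View pics/crop.png

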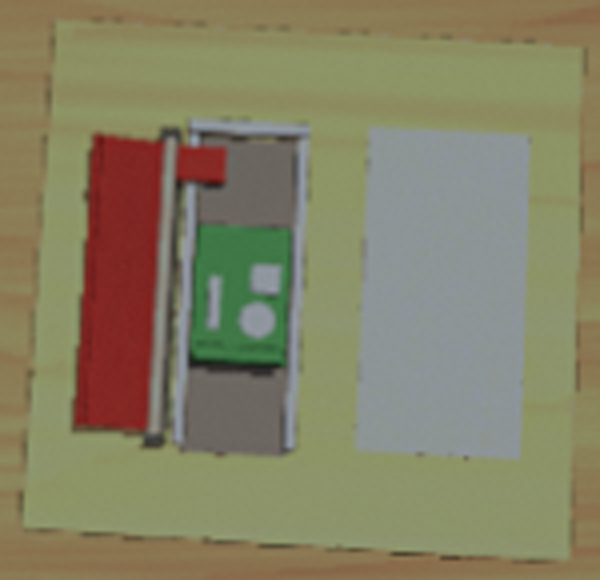

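The crop confirms the green plate in the channel with its rib at the rear (bottom), the red flap on the left and the jaw at the top. The fitted board measures 250 x 240 mm and its top is at 9.8 mm, both as specified. Next I compute the frames and the move.

```bash
cat >> h.py <<'E'
yaw=np.radians(-4.8)
Rb=Rotation.from_euler("z",yaw).as_matrix()
O=np.array([.5202,-.04875,0])-Rb@np.array([-.035,-.030,0])
def toboard(P): return (P-O)@Rb
def plan(x,y,z):  # TCP target, board mm -> tool shift cm, turn deg
    s=r.read_state();R0=Rotation.from_quat(s["tool_rot"])
    p=O+Rb@np.array([x,y,z])/1000
    Rt=Rotation.from_matrix(Rb@np.diag([1.,-1,-1]))
    print("world",p.round(4),"shift cm",(R0.inv().apply(p-s["tool_pos"])*100).round(2),"turn",np.degrees((R0.inv()*Rt).as_rotvec()).round(2))
E
python3 - <<'E'
from h import *
print("O",O)
for n in("top","scene"):
    X=toboard(np.load(n+".npy"))*1000; im=cv2.imread(f"pics/{n}0.png");hsv=cv2.cvtColor(im,cv2.COLOR_BGR2HSV)
    near=(abs(X[...,0]+35)<125)&(abs(X[...,1]+30)<130)
    g=(cv2.inRange(hsv,(45,80,40),(85,255,255))>0)&near
    f=(cv2.inRange(hsv,(0,150,60),(6,255,255))>0)&near
    for nm,m in(("plate",g&(X[...,2]<20)),("rib",g&(X[...,2]>30)),("flap",f&(X[...,1]>38)),("jaw",f&(X[...,1]<22))):
        P=X[m];print(n,nm,m.sum(),np.percentile(P,[2,50,98],axis=0).round(1).tolist())
    b=near&(abs(X[...,2]-10)<2.5);P=X[b];print(n,"board",P.min(0).round(1),P.max(0).round(1),np.median(P[:,2]))
plan(-92,29,220); plan(-92,29,70)
E
```

```text
O [ 0.55758759 -0.02178394  0.        ]
top plate 521 [[-67.7, -20.6, 12.5], [-33.0, 3.4, 15.9], [-12.0, 21.5, 18.9]]
top rib 94 [[-73.7, -18.4, 33.0], [-70.4, -0.7, 37.6], [-66.9, 18.7, 41.2]]
top flap 1245 [[-103.5, 40.9, 24.8], [-41.8, 55.8, 32.3], [21.5, 70.4, 40.1]]
top jaw 63 [[-136.5, 12.3, 17.8], [13.3, 16.1, 24.5], [23.0, 21.8, 878.2]]
top board [-155.  -155.     7.5] [84.7 95.  12.5] 9.874804014457617
scene plate 478 [[-66.8, -20.7, 10.9], [-32.6, 2.4, 15.8], [-8.8, 22.0, 19.5]]
scene rib 65 [[-73.0, -17.5, 34.9], [-68.9, -0.2, 37.9], [-65.4, 20.0, 41.9]]
scene flap 984 [[-101.8, 40.3, 24.0], [-35.8, 55.1, 32.0], [23.5, 69.9, 39.7]]
scene jaw 46 [[9.7, 11.5, 16.5], [16.9, 16.2, 24.7], [25.6, 21.6, 28.2]]
scene board [-154.9 -155.3    7.5] [88.5 96.4 12.5] 10.110517156807386
world [0.4683 0.0148 0.22  ] shift cm [ 44.38 -47.39   1.13] turn [-8.000e-02  2.000e-02  2.536e+01]
world [0.4683 0.0148 0.07  ] shift cm [ 44.38 -47.36  16.13] turn [-8.000e-02  2.000e-02  2.536e+01]
```

Both views agree: the rib's rear face is at about x = -74, so the plate is about 42 mm short of home. The flap and jaw are where the description puts them. Moving above now.

Emit:
carry_out --commands '[[4.4,[44.4,-47.4,1.1],[0,0,25.4]],[4.4,[44.4,-47.4,1.1],[0,0,25.4]],[4.4,[44.4,-47.4,1.1],[0,0,25.4]],[4.4,[44.4,-47.4,1.1],[0,0,25.4]],[4.4,[44.4,-47.4,1.1],[0,0,25.4]],[4.4,[44.4,-47.4,1.1],[0,0,25.4]],[4.4,[44.4,-47.4,1.1],[0,0,25.4]],[4.4,[44.4,-47.4,1.1],[0,0,25.4]]]'

```text
time: 0.82
tool_pos: [0.3477, -0.2755, 0.2256]
tool_rot: [0.999, -0.042, 0.0, -0.0]
force: [0.7, 0.4, 0.6]
gripper_width: 0.0441
finger_force: 0.0
```

```bash
python3 - <<'E'
from h import *
plan(-92,29,220)
E
```

```text
world [0.4683 0.0148 0.22  ] shift cm [  9.56 -29.95   0.57] turn [-0.   -0.01 -0.06]
```

Emit:
carry_out --commands '[[4.4,[9.5,-29.9,0.5],[0,0,0]],[4.4,[9.5,-29.9,0.5],[0,0,0]],[4.4,[9.5,-29.9,0.5],[0,0,0]],[4.4,[9.5,-29.9,0.5],[0,0,0]],[4.4,[9.5,-29.9,0.5],[0,0,0]],[4.4,[9.5,-29.9,0.5],[0,0,0]],[4.4,[9.5,-29.9,0.5],[0,0,0]],[4.4,[9.5,-29.9,0.5],[0,0,0]]]'

```text
time: 1.48
tool_pos: [0.4691, 0.0183, 0.2206]
tool_rot: [0.999, -0.039, 0.001, -0.001]
force: [0.1, -0.9, 0.0]
gripper_width: 0.0444
finger_force: 0.0
```

```bash
python3 - <<'E'
from h import *
plan(-92,29,70)
print(r.read_state()["time"])
E
```

```text
world [0.4683 0.0148 0.07  ] shift cm [-0.08  0.4  15.06] turn [-0.16 -0.1   0.33]
1.4833
```

Emit:
carry_out --commands '[[4.4,[0,0.3,3],[0,0,0]],[4.4,[0,0.3,6],[0,0,0]],[4.4,[0,0.3,9],[0,0,0]],[4.4,[0,0.3,12],[0,0,0]],[4.4,[0,0.3,14],[0,0,0]],[4.4,[0,0.3,15],[0,0,0]],[4.4,[0,0.3,15],[0,0,0]],[4.4,[0,0.3,15],[0,0,0]]]'

```text
time: 2.15
tool_pos: [0.4671, 0.0094, 0.0708]
tool_rot: [0.999, -0.042, -0.0, 0.0]
force: [0.1, -0.6, 0.7]
gripper_width: 0.0441
finger_force: 0.0
```

```bash
python3 - <<'E'
from h import *
plan(-92,29,45)
c=cam("top");cv2.imwrite("pics/t1.png",cv2.resize(c["pixels"][185:330,295:445,::-1],None,fx=4,fy=4))
c=cam("scene");cv2.imwrite("pics/s1.png",cv2.resize(c["pixels"][190:310,220:370,::-1],None,fx=4,fy=4))
print(c["pixels"].shape,r.read_state()["force"])
E
```

```text
world [0.4683 0.0148 0.045 ] shift cm [ 0.07 -0.55  2.58] turn [ 0.01  0.01 -0.05]
(480, 640, 3) [-0.13675585  0.64591242  0.36581975]
```

View pics/s1.png

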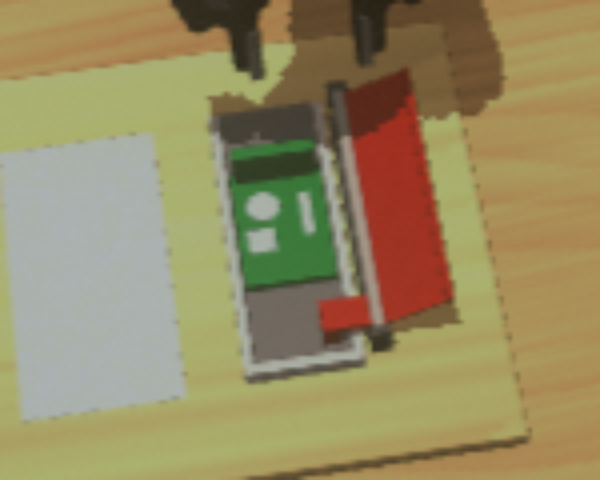

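The scene crop shows both fingertips, near (257,72) and (365,60), hovering above the rear of the channel and the flap. I'll measure the tips from depth.

```bash
python3 - <<'E'
from h import *
c=cam("scene");X=xyz(c);B=toboard(X)*1000
h=(B[...,2]>52)&(B[...,2]<80)&(abs(B[...,0]+92)<25)&(abs(B[...,1]-29)<70)
P=B[h]
for lo,hi in((-40,24),(24,95)):
    Q=P[(P[:,1]>lo)&(P[:,1]<hi)];print(len(Q),Q.min(0).round(1),Q.max(0).round(1),np.percentile(Q,[3,97],axis=0).round(1).tolist())
print(toboard(r.read_state()["tool_pos"])*1000)
E
```

```text
3 [-84.8  -0.2  77.5] [-80.8   1.6  79.3] [[-84.6, -0.1, 77.6], [-80.9, 1.6, 79.3]]
6 [-104.3   45.8   73.6] [-82.8  52.2  78.8] [[-102.3, 45.8, 73.8], [-82.9, 52.0, 78.7]]
[-91.88338707  23.66900307  71.889869  ]
```

Emit:
carry_out --commands '[[4.4,[0,-0.2,0.5],[0,0,0]],[4.4,[0,-0.5,1.2],[0,0,0]],[4.4,[0,-0.5,2.0],[0,0,0]],[4.4,[0,-0.5,2.6],[0,0,0]],[4.4,[0,-0.5,2.8],[0,0,0]],[4.4,[0,-0.5,3.0],[0,0,0]],[4.4,[0,-0.5,3.0],[0,0,0]],[4.4,[0,-0.5,3.0],[0,0,0]]]'

```text
time: 2.97
tool_pos: [0.4674, 0.0143, 0.0405]
tool_rot: [0.999, -0.042, -0.0, 0.0]
force: [0.5, -0.1, 0.1]
gripper_width: 0.0441
finger_force: 0.0
```

```bash
python3 - <<'E'
from h import *
plan(-92,29,23)
s=r.read_state();print(toboard(s["tool_pos"])*1000,s["force"],s["ft_torque"])
E
```

```text
world [0.4683 0.0148 0.023 ] shift cm [ 0.09 -0.06  1.75] turn [ 0.01  0.01 -0.05]
[-92.86396327  28.42545204  40.53962275] [ 0.45479314 -0.07665094  0.08477923] [-0.00682199 -0.00216101 -0.02086295]
```

Emit:
carry_out --commands '[[4.4,[0,0,0.3],[0,0,0]],[4.4,[0,0,0.6],[0,0,0]],[4.4,[0,0,0.8],[0,0,0]],[4.4,[0,0,1.0],[0,0,0]],[4.4,[0,0,1.0],[0,0,0]],[4.4,[0,0,1.0],[0,0,0]],[4.4,[0,0,1.0],[0,0,0]],[4.4,[0,0,1.0],[0,0,0]]]'

```text
time: 3.63
tool_pos: [0.4675, 0.0145, 0.0307]
tool_rot: [0.999, -0.042, 0.0, 0.0]
force: [-0.2, 0.2, -0.6]
gripper_width: 0.0435
finger_force: 0.0
```

Emit:
carry_out --commands '[[4.4,[0,0,0.1],[0,0,0]],[4.4,[0,0,0.2],[0,0,0]],[4.4,[0,0,0.3],[0,0,0]],[4.4,[0,0,0.4],[0,0,0]],[4.4,[0,0,0.5],[0,0,0]],[4.4,[0,0,0.5],[0,0,0]],[4.4,[0,0,0.5],[0,0,0]],[4.4,[0,0,0.5],[0,0,0]]]'

```text
time: 4.3
tool_pos: [0.4677, 0.0147, 0.0257]
tool_rot: [0.999, -0.042, 0.0, -0.0]
force: [-0.5, 2.7, 4.4]
gripper_width: 0.0437
finger_force: 2.2
```

Emit:
carry_out --commands '[[4.4,[0,0,0.1],[0,0,0]],[4.4,[0,0,0.2],[0,0,0]],[4.4,[0,0,0.3],[0,0,0]],[4.4,[0,0,0.3],[0,0,0]],[4.4,[0,0,0.3],[0,0,0]],[4.4,[0,0,0.3],[0,0,0]],[4.4,[0,0,0.3],[0,0,0]],[4.4,[0,0,0.3],[0,0,0]]]'

```text
time: 4.97
tool_pos: [0.4677, 0.015, 0.0228]
tool_rot: [0.999, -0.042, 0.0, -0.0]
force: [0.4, 3.7, 6.8]
gripper_width: 0.0439
finger_force: 2.7
```

Emit:
carry_out --commands '[[4.4,[0,0,0.1],[0,0,0]],[4.4,[0,0,0.2],[0,0,0]],[4.4,[0,0,0.2],[0,0,0]],[4.4,[0,0,0.2],[0,0,0]],[4.4,[0,0,0.2],[0,0,0]],[4.4,[0,0,0.2],[0,0,0]],[4.4,[0,0,0.2],[0,0,0]],[4.4,[0,0,0.2],[0,0,0]]]'

```text
time: 5.63
tool_pos: [0.4678, 0.0151, 0.0209]
tool_rot: [0.999, -0.042, 0.0, -0.0]
force: [0.3, 3.8, 7.3]
gripper_width: 0.044
finger_force: 3.8
```

```bash
python3 - <<'E'
from h import *
s=r.read_state();print(toboard(s["tool_pos"])*1000,s["force"],s["time"])
c=cam("scene");cv2.imwrite("pics/s2.png",cv2.resize(c["pixels"][180:310,220:370,::-1],None,fx=4,fy=4))
X=toboard(xyz(c))*1000;hsv=cv2.cvtColor(c["pixels"],cv2.COLOR_RGB2HSV)
f=((cv2.inRange(hsv,(0,130,40),(6,255,255))|cv2.inRange(hsv,(175,130,40),(180,255,255)))>0)&(abs(X[...,0]+40)<75)
P=X[f&(X[...,1]>40)&(X[...,1]<80)]
k,b=np.polyfit(P[:,1]-36,P[:,2]-10,1);print("flap slope",np.arctan(k),"angle",.4-np.arctan(k),b,len(P))
J=X[f&(X[...,1]<24)&(X[...,1]>5)];print("jaw",np.median(J,0))
g=(cv2.inRange(hsv,(45,80,40),(85,255,255))>0)&(X[...,2]>33)&(X[...,2]<45)&(abs(X[...,0]+60)<60);print("rib",np.percentile(X[g],[2,50,98],axis=0).round(1).tolist())
E
```

```text
[-92.59767519  29.28164281  20.91982552] [0.27448711 3.82203249 7.27072698] 5.6333
flap slope -0.0473560935730085 angle 0.44735609357300854 14.380186237618027 914
jaw [17.80481469 17.06272388 32.89544741]
rib [[-74.5, -17.5, 34.0], [-67.6, 8.7, 38.2], [-49.9, 632.2, 42.3]]
```

View pics/s2.png

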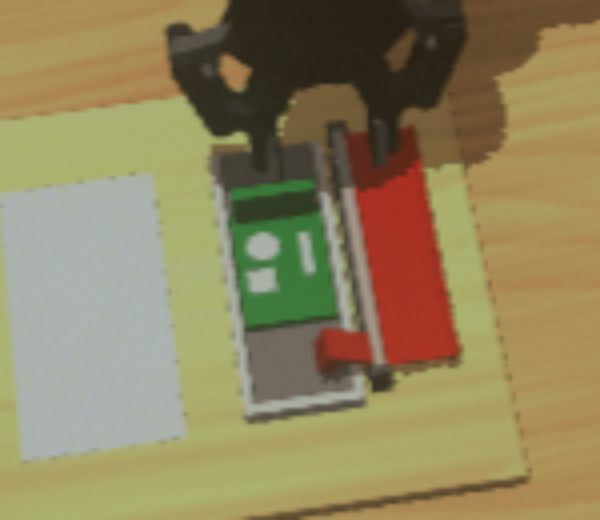

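The flap is down at about 0.45 rad, the jaw at (340,350) is raised, and the plate hasn't moved. One fingertip stands behind the rib. Now pushing.

Emit:
carry_out --commands '[[4.4,[0.3,0,0.05],[0,0,0]],[4.4,[0.6,0,0.05],[0,0,0]],[4.4,[0.9,0,0.05],[0,0,0]],[4.4,[1.2,0,0.05],[0,0,0]],[4.4,[1.5,0,0.05],[0,0,0]],[4.4,[1.8,0,0.05],[0,0,0]],[4.4,[2.1,0,0.05],[0,0,0]],[4.4,[2.4,0,0.05],[0,0,0]]]'

```text
time: 6.35
tool_pos: [0.4858, 0.0119, 0.02]
tool_rot: [0.999, -0.042, -0.005, 0.001]
force: [-7.3, 1.1, 10.1]
gripper_width: 0.0444
finger_force: 5.1
```

Emit:
carry_out --commands '[[4.4,[0.3,0,0],[0,0,0]],[4.4,[0.6,0,0],[0,0,0]],[4.4,[0.9,0,0],[0,0,0]],[4.4,[1.2,0,0],[0,0,0]],[4.4,[1.5,0,0],[0,0,0]],[4.4,[1.7,0,0],[0,0,0]],[4.4,[1.9,0,0],[0,0,0]],[4.4,[2.1,0,0],[0,0,0]]]'

```text
time: 7.02
tool_pos: [0.5067, 0.0101, 0.0199]
tool_rot: [0.999, -0.042, -0.005, 0.001]
force: [-6.3, 1.8, 9.7]
gripper_width: 0.0437
finger_force: 5.2
```

```bash
cat > chk.py <<'E'
from h import *
s=r.read_state();print((toboard(s["tool_pos"])*1000).round(2),"force board",(s["force"]@Rb).round(1),s["time"])
c=cam("scene")
X=toboard(xyz(c))*1000;hsv=cv2.cvtColor(c["pixels"],cv2.COLOR_RGB2HSV)
f=((cv2.inRange(hsv,(0,130,40),(6,255,255))|cv2.inRange(hsv,(175,130,40),(180,255,255)))>0)&(abs(X[...,0]+40)<75)
P=X[f&(X[...,1]>40)&(X[...,1]<80)]
k,b=np.polyfit(P[:,1]-36,P[:,2]-10,1);print("angle",.4-np.arctan(k),len(P))
g=(cv2.inRange(hsv,(45,80,40),(85,255,255))>0)&(abs(X[...,0]+20)<100)&(abs(X[...,1])<30)
for lo,hi in((10,20),(33,45)):
    Q=X[g&(X[...,2]>lo)&(X[...,2]<hi)];print("plate z",lo,np.percentile(Q,[2,50,98],axis=0).round(1).tolist())
E
python3 chk.py
```

```text
[-53.35  27.53  19.88] force board [-6.4  1.2  9.7] 7.0167
angle 0.5374477413652944 634
plate z 10 [[-37.6, -21.0, 12.2], [-9.8, -0.5, 16.1], [21.2, 21.3, 19.3]]
plate z 33 [[-42.9, -18.0, 33.3], [-37.4, -0.5, 37.4], [-33.8, 18.7, 41.8]]
```

Emit:
carry_out --commands '[[4.4,[0.2,0,0],[0,0,0]],[4.4,[0.4,0,0],[0,0,0]],[4.4,[0.5,0,0],[0,0,0]],[4.4,[0.6,0,0],[0,0,0]],[4.4,[0.6,0,0],[0,0,0]],[4.4,[0.6,0,0],[0,0,0]],[4.4,[0.6,0,0],[0,0,0]],[4.4,[0.6,0,0],[0,0,0]]]'

```text
time: 7.73
tool_pos: [0.5135, 0.0096, 0.0199]
tool_rot: [0.999, -0.042, -0.005, 0.001]
force: [-5.8, 2.2, 9.3]
gripper_width: 0.0437
finger_force: 4.8
```

```bash
python3 chk.py
```

```text
[-46.56  27.6   19.95] force board [-5.9  1.7  9.3] 7.7333
angle 0.5263523202782291 583
plate z 10 [[-30.9, -21.1, 11.8], [-0.4, 0.0, 16.1], [28.8, 21.4, 19.4]]
plate z 33 [[-36.1, -18.2, 33.2], [-30.3, -0.1, 37.4], [-26.5, 19.2, 41.7]]
```

Emit:
carry_out --commands '[[4.4,[0.1,0,0],[0,0,0]],[4.4,[0.2,0,0],[0,0,0]],[4.4,[0.3,0,0],[0,0,0]],[4.4,[0.4,0,0],[0,0,0]],[4.4,[0.5,0,0],[0,0,0]],[4.4,[0.6,0,0],[0,0,0]],[4.4,[0.6,0,0],[0,0,0]],[4.4,[0.6,0,0],[0,0,0]]]'

```text
time: 8.45
tool_pos: [0.5187, 0.0092, 0.0199]
tool_rot: [0.999, -0.042, -0.005, 0.001]
force: [-8.0, 1.6, 10.1]
gripper_width: 0.044
finger_force: 5.9
```

```bash
python3 chk.py
```

```text
[-41.3   27.6   19.87] force board [-8.1  0.9 10.1] 8.45
angle 0.5411023719934628 512
plate z 10 [[-25.4, -21.0, 12.5], [3.1, 0.3, 16.2], [31.0, 21.3, 19.6]]
plate z 33 [[-30.9, -17.5, 33.2], [-26.0, 0.6, 37.4], [-21.9, 18.6, 41.2]]
```

Emit:
carry_out --commands '[[4.4,[0.1,0,0],[0,0,0]],[4.4,[0.2,0,0],[0,0,0]],[4.4,[0.3,0,0],[0,0,0]],[4.4,[0.4,0,0],[0,0,0]],[4.4,[0.4,0,0],[0,0,0]],[4.4,[0.4,0,0],[0,0,0]],[4.4,[0.4,0,0],[0,0,0]],[4.4,[0.4,0,0],[0,0,0]]]'

```text
time: 9.17
tool_pos: [0.5187, 0.0091, 0.0198]
tool_rot: [0.999, -0.042, -0.009, 0.001]
force: [-13.3, 3.0, 15.4]
gripper_width: 0.0439
finger_force: 8.7
```

```bash
python3 chk.py
```

```text
[-41.31  27.53  19.77] force board [-13.5   1.8  15.4] 9.1667
angle 0.5441119752178998 527
plate z 10 [[-25.1, -21.0, 11.7], [2.2, 0.5, 16.1], [30.9, 21.2, 19.6]]
plate z 33 [[-30.6, -17.5, 33.5], [-25.2, 1.0, 38.1], [-21.3, 18.3, 44.0]]
```

It has stalled: the tip stayed put while the push force rose, so the plate is home. I'll back off the rib with the flap still held, then raise.

Emit:
carry_out --commands '[[4.4,[-0.3,0,0],[0,0,0]],[4.4,[-0.6,0,0],[0,0,0]],[4.4,[-0.9,0,0],[0,0,0]],[4.4,[-1.2,0,0],[0,0,0]],[4.4,[-1.5,0,0],[0,0,0]],[4.4,[-1.6,0,0],[0,0,0]],[4.4,[-1.6,0,0],[0,0,0]],[4.4,[-1.6,0,0],[0,0,0]]]'

```text
time: 9.88
tool_pos: [0.5173, 0.0094, 0.0213]
tool_rot: [0.999, -0.043, 0.005, 0.0]
force: [4.6, -0.8, 7.8]
gripper_width: 0.0438
finger_force: 4.0
```

```bash
python3 chk.py
```

```text
[-42.78  27.72  21.32] force board [ 4.7 -0.4  7.8] 9.8833
angle 0.44844362246883296 585
plate z 10 [[-26.3, -21.0, 11.9], [0.8, 0.3, 16.1], [31.2, 21.1, 19.2]]
plate z 33 [[-30.7, -17.5, 33.7], [-25.6, 1.0, 36.7], [-22.1, 19.0, 41.1]]
```

Emit:
carry_out --commands '[[4.4,[-0.2,0,0],[0,0,0]],[4.4,[-0.4,0,0],[0,0,0]],[4.4,[-0.6,0,0],[0,0,0]],[4.4,[-0.8,0,0],[0,0,0]],[4.4,[-0.8,0,0],[0,0,0]],[4.4,[-0.8,0,0],[0,0,0]],[4.4,[-0.8,0,0],[0,0,0]],[4.4,[-0.8,0,0],[0,0,0]]]'

```text
time: 10.6
tool_pos: [0.5092, 0.0103, 0.0212]
tool_rot: [0.999, -0.043, 0.005, 0.0]
force: [5.0, -0.1, 7.6]
gripper_width: 0.0441
finger_force: 4.0
```

```bash
python3 chk.py
```

```text
[-50.91  27.94  21.22] force board [5.  0.3 7.6] 10.6
angle 0.44207094744601794 649
plate z 10 [[-25.8, -21.0, 12.0], [2.4, -0.1, 16.3], [31.0, 21.0, 19.4]]
plate z 33 [[-30.7, -17.5, 34.2], [-26.3, 0.6, 37.6], [-21.7, 19.0, 40.8]]
```

The tip is now 9 mm clear of the rib and the plate stayed home. Raising.

Emit:
carry_out --commands '[[4.4,[0,0,-0.2],[0,0,0]],[4.4,[0,0,-0.4],[0,0,0]],[4.4,[0,0,-0.7],[0,0,0]],[4.4,[0,0,-1.0],[0,0,0]],[4.4,[0,0,-1.4],[0,0,0]],[4.4,[0,0,-2.0],[0,0,0]],[4.4,[0,0,-3.0],[0,0,0]],[4.4,[0,0,-4.0],[0,0,0]]]'

```text
time: 11.32
tool_pos: [0.5038, 0.0113, 0.0608]
tool_rot: [0.999, -0.042, -0.001, 0.0]
force: [0.1, -0.4, 0.5]
gripper_width: 0.0443
finger_force: 0.0
```

Emit:
carry_out --commands '[[4.4,[0,0,-3],[0,0,0]],[4.4,[0,0,-6],[0,0,0]],[4.4,[0,0,-9],[0,0,0]],[4.4,[0,0,-11],[0,0,0]],[4.4,[0,0,-12],[0,0,0]],[4.4,[0,0,-12],[0,0,0]],[4.4,[0,0,-12],[0,0,0]],[4.4,[0,0,-12],[0,0,0]]]'

```text
time: 11.98
tool_pos: [0.5036, 0.0113, 0.1798]
tool_rot: [0.999, -0.042, -0.001, 0.0]
force: [0.5, 1.0, 0.3]
gripper_width: 0.0441
finger_force: 0.0
```

```bash
python3 chk.py; python3 - <<'E'
from h import *
c=cam("scene");cv2.imwrite("pics/s3.png",c["pixels"][150:400,130:450,::-1].repeat(2,0).repeat(2,1))
E
```

```text
[-56.53  28.47 179.78] force board [0.4 1.  0.3] 11.9833
angle 0.1851186496214538 725
plate z 10 [[-25.2, -21.0, 11.4], [0.8, 0.2, 16.2], [31.0, 21.3, 19.3]]
plate z 33 [[-30.6, -17.5, 33.5], [-26.2, 0.2, 37.5], [-22.5, 19.1, 41.6]]
```

View pics/s3.png

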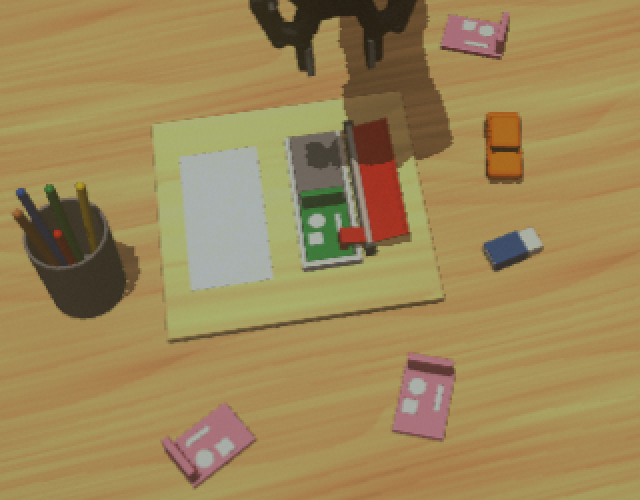

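The picture shows the plate against the stop at (330,265), the jaw resting on it at (352,236), and the cup, car and eraser where they were. Handing in.

```bash
python3 -c "
from plant import r
print(r.hand_in())"
```

```text
the job is handed in; nothing more can be done
None
```

I pushed the green plate home against the stop with the flap held down, let the jaw down onto it, withdrew and handed in; the final picture shows the cup, car and eraser where they were, but the hand-in gave no verdict, and my camera estimate of the final clip angle was 0.19 rad (allowed 0.17 to 0.28).

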